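# Hold a bag clip gaping around a recipe card's edge

### The job

Pick up the bag clip by its two finger levers, squeeze it wide open, and then bring it, level, to the taller of the two recipe cards so that the upper half of the upright card edge that faces the robot stands between the gaping jaws, well inside the mouth and touched by neither jaw. Finish while holding it there: keep squeezing, do not let go and do not let the clip bite. Leave both cards, the jam jar and the mug where they stand.

Things in the scene. Friction and masses are not known exactly. Their poses are not given: they have to be found in the camera images.
- clip: white plastic spring bag clip (like a wide clothes peg) lying on its side, 112 mm long, 30 mm high, 55 g. Origin: bottom end of its upright steel pin; x to the jaw tips (60 mm ahead), z up along the pin. Two levers splay from the pin back to x = -52 mm. Pinched together across y they open the jaws: 4 N on each lever starts them, 7 N spreads them fully to a stop; let go, it springs shut
- clip_grip (a point): point midway between the levers where they are best pinched: 42 mm behind the pin, at half height (15 mm above the underside). The clip is 46 mm wide here over the levers when shut, 20 mm when fully open, where the levers' outer faces are flat and parallel (30 mm high)
- clip_mouth (a point): middle of the mouth, between the tips of the open jaws: 56 mm ahead of the pin (98 mm ahead of clip_grip), at half height of the clip. The jaw tips open to about 34 mm apart; the space between the jaws is free from here back to 51 mm
- clip_left (a joint): angle by which the left half of the clip is opened (rad): 0 shut, 0.30 fully open; each half moves its jaw tip about 17 mm at 0.30. Wide open means more than 0.24
- clip_right (a joint): the same for the right half; the two halves open together
- tall_card: the taller recipe card: white, ruled, 90 mm wide, 3 mm thick, upright in a wooden block 60 x 70 x 28 mm; its top is 170 mm above the worktop. Loose, 0.7 kg in all. Origin under the block's middle; x in the card's plane, away from the robot, y square to the card, z up. The edge facing the robot is at x = -45 mm; its upper half is that above 100 mm
- tall_edge (a point): point on that upright edge of the tall card that faces the robot, at mid thickness, 130 mm above the worktop
- short_card: the shorter recipe card, a bystander: same card, block and axes, but its top is only 110 mm above the worktop. The two cards may stand in either place
- jam_jar: jam jar standing behind the clip, between the two cards, 65 x 69 x 86 mm, a bystander; origin under its middle
- mug: mug with dots on the glass board to the left, 78 x 116 x 101 mm, a bystander; origin under its middle
There are look-alikes about, which are no part of the job. What is shaped like the clip but green is not meant.

How it is judged:
By the outcome, as a careful person would: the job done as asked, in the order asked, and still so for the second after the job is handed in, while the arm keeps its last pose, push and grip.
It also fails if it takes over 32 s, if anything falls off the work surface, if the arm or the gripper's body presses on something with over 40 N, if the wrist force passes 120 N, or if a joint passes its speed limit or range.

### The arm

A 6-joint arm with a two-finger parallel gripper is mounted at the origin on a cart in front of the work surface, level with it; the furniture and walls round the work are solid. World frame = base frame: x ahead of the robot, y to its left, z up, the work surface at z = 0. Lengths are in mm, angles in rad, forces in N, time in s.
With the tool pointing down it reaches from about 350 to 875 mm from the base axis. Payload 4.2 kg.
Tool frame: the origin (TCP) lies midway between the tips of the shut fingers; the grasp point (between the pads) lies 19 mm behind it; z points along the fingers, y is the line along which they close (so a half turn about z gives the same grasp; the last joint's range is limited). The gripper opens to 85 mm and grips with 20 to 120 N. Pads are 22 mm wide; open, the fingers measure 114 mm over their backs; the gripper's body (76 mm by 85 mm) begins 54 mm behind the grasp point. The pads swing forward as they close: fully open they stand 13 mm farther back than shut.
Start: joints at [1.455, 0.385, 0.008, 0, -1.194, -0.259], TCP at [228.771, 581.604, 210.012] pointing down, gripper open.
Joint ranges: [-3.14, 3.14], [-1.21, 2.06], [-1.07, 1.41], [-3.16, 2.05], [-2.99, -0.16], [-3.1, 3.1]. Speed limits (rad/s): [2.79, 2.79, 3.14, 3.14, 3.14, 3.14].

### API

Orientations are given as a rotation vector (axis times angle).
In Python, from rig import readout, cams, bot gives the robot as it stands.
- The arm moves only by the shell command python3 -m handwheel 'ROWS' [FORCE]. ROWS is a JSON object whose one key "rows" holds a list of rows, each an object of numbers: "dx", "dy", "dz": the shift along the tool's x, y, z in units of 40 mm (1.0 is 40 mm); "roll": the turn about the tool's z in units of 6 degrees (1.0 is 6 degrees); "gripper": the finger opening in mm, from 0 to 85.4. In form: {"rows": [{"dx": .., "dy": .., "dz": .., "roll": .., "gripper": ..}, ...]}. A call has 1 to 12 rows; each row shifts and turns the commanded pose from where the row before left it, along the tool's axes as they then stand; what a row does not reach is not made up. A row lasts 1/12 s, in which the tool goes at most 41.7 mm and 7.16 degrees, less where a joint would pass 70% of its speed; a pose out of reach is approached as far as the arm can. A call is refused whole if a number of a shift passes 1 or a number of a turn 1, either way. A call with a gripper value outside its range is refused whole. The fingers move at their own pace and stop on an object; FORCE is the grip in N (left out, the last holds). Time passes only in rows, so rows that do not move let the fingers close. It gives the time, the measured TCP pose, the force, the opening and the grip force at its end, in the units of the state.
- readout.get_state(): the state, without advancing time (a new reading comes with each control period).
- cams.read_camera(name): name is "scene" or "top" or "wrist"; returns (picture, depth): 420x560x3 uint8, red, green, blue; 420x560 float32, mm along the optical axis (not along the pixel's ray), 0 where there is no reading.
- cams.camera_info(name): a dict with "K" (3x3 intrinsics, pixels), "rvec" (rotation vector, rad) and "tvec" (3), from world to camera coordinates, as OpenCV has them; the wrist camera has in their place "hand_eye" (4x4, takes a point from camera to tool coordinates, whose origin is the TCP and whose axes are the flange's). Camera axes: x right, y down, z forward; pixel columns grow to the right and rows downward; lengths in mm; the calibration is good to about 2 mm. A picture is of the moment at which its call begins: read the wrist's pose just before it. camera_info takes no time and is no camera call.
- bot.finish_job(): hands the job in; it is judged then, once.
The state is a dict: "time": time; "joint_pos": joint angles; "joint_vel": joint speeds; "tau": joint torques, N m; "tool_pos": TCP position; "tcp_rot": TCP orientation; "contact_force": force on the tool from outside, world axes, zero at the start; "ft_torque": the same for the moment, N m; "gripper_width": finger opening in mm; "gripper_force": force on a finger pad.
Only numpy, scipy, OpenCV 4.12 (cv2) and the standard library are available. Lean on these libraries where they do the work, as an engineer would, in place of code of your own. Each camera call takes 0.05 s, during which the arm holds its last target. There are 200 camera calls.

## Working session

There is one attempt and no reset: what is moved stays moved. The work goes in short steps, Python scripts to look and compute and a shell command to move; the robot and the scene stay as the last step left them, time stands still between calls to the robot, and variables do not carry over. Pictures are saved under pics/ and viewed, at most 10 in all, crops included, and the job is handed in when it is done.

```bash
mkdir -p pics; cat > h.py <<'E'
import numpy as np,cv2
from rig import readout,cams,bot
R=lambda v:cv2.Rodrigues(np.array(v,float))[0]
def grab(n):
    s=readout.get_state(); p,d=cams.read_camera(n); i=cams.camera_info(n); K=np.array(i['K'])
    if n=='wrist':
        T=np.eye(4);T[:3,:3]=R(s['tcp_rot']);T[:3,3]=s['tool_pos'];T=T@np.array(i['hand_eye'])
    else:
        T=np.eye(4);T[:3,:3]=R(i['rvec']);T[:3,3]=np.ravel(i['tvec']);T=np.linalg.inv(T)
    v,u=np.mgrid[:420,:560]; c=np.stack([(u-K[0,2])/K[0,0]*d,(v-K[1,2])/K[1,1]*d,d],-1)
    W=c@T[:3,:3].T+T[:3,3]; W[d==0]=np.nan
    return p,d,W,K,T
E
python3 - <<'E'
from h import *
for n in['scene','top']:
    p,d,W,K,T=grab(n); np.savez('pics/'+n,p=p,W=W,K=K,T=T); cv2.imwrite(f'pics/{n}.png',cv2.resize(p[:,:,::-1],(800,600)))
    print(n,T[:3,3].round())
s=readout.get_state();print(R(s['tcp_rot']).round(3),s)
E
```

```text
scene [  24. -734.  833.]
top [ 352. -105. 1397.]
[[ 0.931 -0.366 -0.001]
 [-0.366 -0.931 -0.002]
 [ 0.     0.002 -1.   ]] {'time': 0.1, 'joint_pos': array([ 1.45459665e+00,  3.85467711e-01,  6.76477079e-03, -4.72751592e-04,
       -1.19398994e+00, -2.58610279e-01]), 'joint_vel': array([ 1.37009178e-04,  2.45820328e-04,  6.90887727e-04,  2.69583934e-03,
       -2.17166957e-04, -7.94348964e-05]), 'tau': array([-3.60759541e-04, -3.93317521e+01,  1.88929993e+01,  4.19795975e+00,
       -2.57248859e-03,  5.17559116e-06]), 'tool_pos': array([228.57258553, 581.09697696, 209.03351211]), 'tcp_rot': array([ 3.08464619e+00, -5.85220592e-01, -4.76250787e-04]), 'contact_force': array([0.73300901, 0.15997584, 0.56493276]), 'ft_torque': array([ 0.01494436, -0.00424654,  0.01558556]), 'gripper_force': 0.0, 'gripper_width': 85.4602890598424}
```

View pics/scene.png

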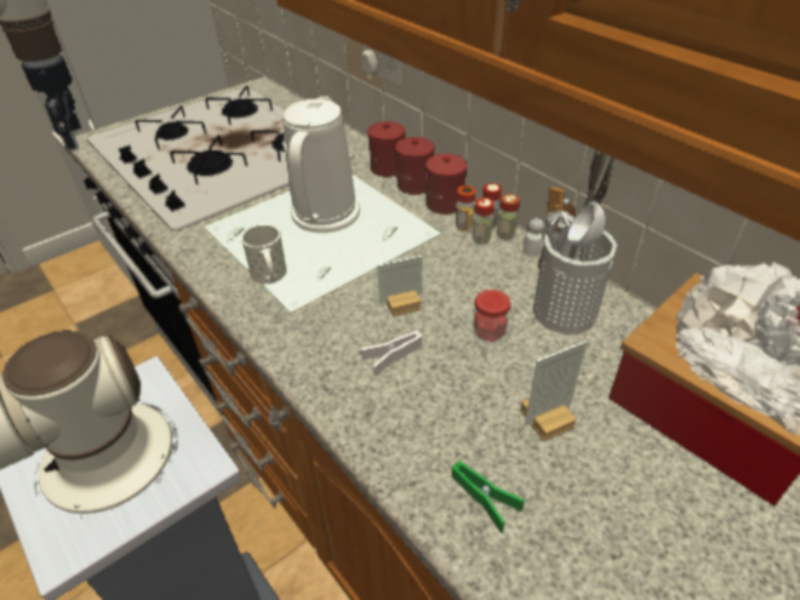

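View pics/top.png

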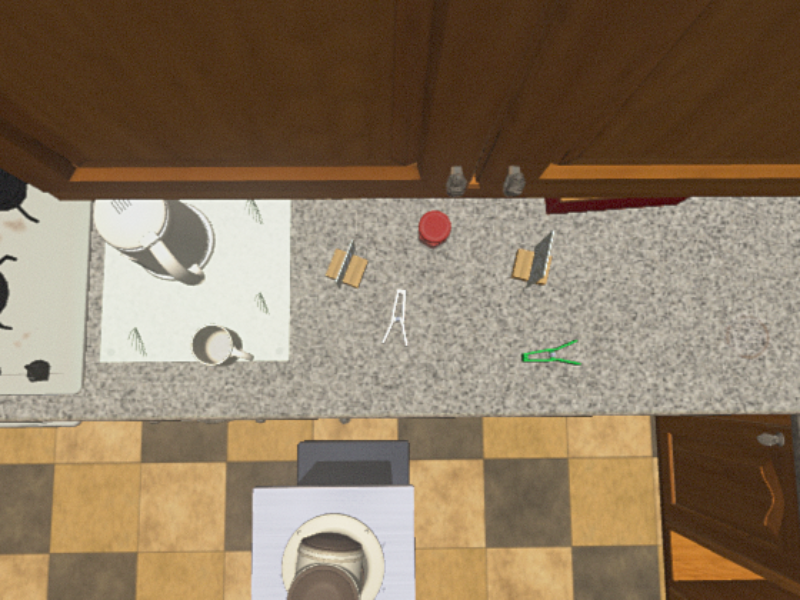

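The scene view shows the tall card on the right, at about (555,385). The white clip is at (390,348), with its levers towards the robot. In the top view the clip's jaws are at (400,292), its levers at (385–407,343), and the tall card is at (540,258).

```bash
cat > m.py <<'E'
from h import *
for n in['top','scene']:
    f=np.load(f'pics/{n}.npz');W=f['W'];p=f['p'].astype(int)
    k=.7
    def box(u0,u1,v0,v1):
        m=np.zeros((420,560),bool);m[int(v0*k):int(v1*k),int(u0*k):int(u1*k)]=1;return m
    bc,bt,bs=((375,420,280,355),(505,565,222,295),(320,375,230,295)) if n=='top' else ((352,428,325,378),(515,590,335,440),(370,430,250,318))
    for nm,b,lo,hi in[('clip',bc,12,40),('tallcard',bt,45,200),('tallblock',bt,20,35),('shortcard',bs,45,200)]:
        m=box(*b)&(W[...,2]>lo)&(W[...,2]<hi); P=W[m]
        if len(P)<5: print(n,nm,len(P));continue
        c,sz,a=cv2.minAreaRect(P[:,:2].astype(np.float32))
        print(n,nm,len(P),'z',np.percentile(P[:,2],[1,50,99]).round(1),'c',np.round(c,1),np.round(sz,1),round(a,1))
        print('  pc',np.round(cv2.boxPoints((c,sz,a)),0).tolist(), 'fit dir',cv2.fitLine(P[:,:2].astype(np.float32),cv2.DIST_HUBER,0,.01,.01).ravel().round(3))
E
python3 m.py
```

```text
top clip 177 z [14.3 29.4 35.7] c [ 483.7 -123.9] [113.9  46. ] 0.5
  pc [[427.0, -101.0], [427.0, -147.0], [541.0, -146.0], [540.0, -100.0]] fit dir [ 9.88000e-01 -1.56000e-01  4.99730e+02 -1.33366e+02]
top tallcard 305 z [ 48.4 120.5 172.7] c [ 586.2 -405.3] [ 4.1 89. ] 76.0
  pc [[543.0, -397.0], [629.0, -418.0], [630.0, -414.0], [544.0, -392.0]] fit dir [ 9.69000e-01 -2.45000e-01  5.94003e+02 -4.06460e+02]
top tallblock 314 z [20.7 27.4 33.8] c [ 585.8 -405.6] [70.9 87.1] 77.0
  pc [[535.0, -430.0], [620.0, -450.0], [636.0, -381.0], [551.0, -361.0]] fit dir [   0.757    0.653  586.256 -396.605]
top shortcard 121 z [ 46.3  91.6 114.5] c [586.6 -28.6] [ 4.1 91. ] 68.6
  pc [[544.0, -14.0], [628.0, -47.0], [630.0, -43.0], [545.0, -10.0]] fit dir [ 9.31000e-01 -3.66000e-01  5.83186e+02 -2.85070e+01]
scene clip 451 z [12.3 24.1 32.2] c [ 484.6 -133.4] [ 54.4 112.1] 81.0
  pc [[425.0, -151.0], [536.0, -169.0], [544.0, -115.0], [433.0, -98.0]] fit dir [ 9.28000e-01 -3.74000e-01  4.80935e+02 -1.25891e+02]
scene tallcard 1178 z [ 47.3 113.4 169.6] c [ 586.4 -406.9] [ 6.8 92.4] 76.0
  pc [[541.0, -399.0], [630.0, -421.0], [632.0, -415.0], [542.0, -392.0]] fit dir [ 9.69000e-01 -2.47000e-01  5.84377e+02 -4.07119e+02]
scene tallblock 467 z [20.3 27.2 34.2] c [ 580.  -414.8] [67.  82.4] 50.2
  pc [[527.0, -414.0], [590.0, -467.0], [633.0, -415.0], [570.0, -363.0]] fit dir [ 8.27000e-01 -5.63000e-01  5.76475e+02 -4.17627e+02]
scene shortcard 579 z [ 45.4  79.6 110.1] c [585.4 -29.4] [ 9.2 89.6] 68.8
  pc [[542.0, -17.0], [625.0, -50.0], [629.0, -41.0], [545.0, -9.0]] fit dir [ 9.3100e-01 -3.6400e-01  5.8536e+02 -2.9872e+01]
```

```bash
python3 -m handwheel '{"rows":[{"dx":0.594,"dy":0.759,"dz":0,"roll":0,"gripper":85},{"dx":0.594,"dy":0.759,"dz":0,"roll":0,"gripper":85},{"dx":0.594,"dy":0.759,"dz":0,"roll":0,"gripper":85},{"dx":0.594,"dy":0.759,"dz":0,"roll":0,"gripper":85},{"dx":0.594,"dy":0.759,"dz":0,"roll":0,"gripper":85},{"dx":0.594,"dy":0.759,"dz":0,"roll":0,"gripper":85},{"dx":0.594,"dy":0.759,"dz":0,"roll":0,"gripper":85},{"dx":0.594,"dy":0.759,"dz":0,"roll":0,"gripper":85},{"dx":0.594,"dy":0.759,"dz":0,"roll":0,"gripper":85},{"dx":0.594,"dy":0.759,"dz":0,"roll":0,"gripper":85},{"dx":0.594,"dy":0.759,"dz":0,"roll":0,"gripper":85},{"dx":0.594,"dy":0.759,"dz":0,"roll":0,"gripper":85}]}' 
python3 -m handwheel '{"rows":[{"dx":0.594,"dy":0.759,"dz":0,"roll":0,"gripper":85},{"dx":0.594,"dy":0.759,"dz":0,"roll":0,"gripper":85},{"dx":0.594,"dy":0.759,"dz":0,"roll":0,"gripper":85},{"dx":0.594,"dy":0.759,"dz":0,"roll":0,"gripper":85},{"dx":0.594,"dy":0.759,"dz":0,"roll":0,"gripper":85},{"dx":0.594,"dy":0.759,"dz":0,"roll":0,"gripper":85},{"dx":0.594,"dy":0.759,"dz":0,"roll":0,"gripper":85},{"dx":0,"dy":0,"dz":0,"roll":-0.97,"gripper":85},{"dx":0,"dy":0,"dz":0,"roll":-0.97,"gripper":85},{"dx":0,"dy":0,"dz":0,"roll":-0.97,"gripper":85},{"dx":0,"dy":0,"dz":0,"roll":0,"gripper":85},{"dx":0,"dy":0,"dz":0,"roll":0,"gripper":85}]}'
python3 - <<'E'
from h import *
p,d,W,K,T=grab('wrist'); np.savez('pics/w1',p=p,W=W); cv2.imwrite('pics/w1.png',cv2.resize(p[:,:,::-1],(800,600)))
s=readout.get_state();print(s['tool_pos'],R(s['tcp_rot']).round(3)); print(T.round(2))
m=(W[...,2]>18)&(W[...,2]<36)&(abs(W[...,0]-484)<75)&(abs(W[...,1]+124)<40)
P=W[m];print(len(P),np.percentile(P[:,2],[1,50,99]))
for lo in range(420,560,8):
    q=P[(P[:,0]>=lo)&(P[:,0]<lo+8)]
    if len(q):print(lo+4,len(q),np.percentile(q[:,1],[1,25,50,75,99]).round(1))
E
```

```text
time: 1.1
tool_pos: [360.4, 136.2, 210.0]
tcp_rot: [-3.087, 0.584, -0.0]
contact_force: [1.9, 0.5, -0.2]
gripper_width: 84.9
gripper_force: 0.0
time: 2.1
tool_pos: [437.4, -120.5, 209.7]
tcp_rot: [-3.139, 0.115, 0.001]
contact_force: [-0.2, 0.1, -0.9]
gripper_width: 85.2
gripper_force: 0.0
[ 437.49287166 -120.33563947  209.80600837] [[ 0.997 -0.072 -0.   ]
 [-0.072 -0.997  0.   ]
 [-0.    -0.    -1.   ]]
[[-7.0000e-02 -9.5000e-01 -3.0000e-01  5.1482e+02]
 [-1.0000e+00  7.0000e-02  2.0000e-02 -1.2670e+02]
 [ 0.0000e+00  3.0000e-01 -9.5000e-01  3.7310e+02]
 [ 0.0000e+00  0.0000e+00  0.0000e+00  1.0000e+00]]
1073 [18.69493685 29.143594   31.08801999]
424 3 [-148.7 -148.1 -147.6 -147.  -146.4]
432 39 [-149.8 -147.9 -146.5 -124.  -100.2]
440 65 [-148.3 -145.6 -107.  -103.4 -100.2]
448 65 [-147.4 -144.  -111.2 -107.5 -104.7]
456 67 [-145.4 -142.9 -114.2 -111.4 -107.7]
464 61 [-143.7 -141.2 -118.2 -114.8 -112. ]
472 65 [-142.9 -140.4 -122.3 -118.6 -114.8]
480 134 [-143.5 -138.9 -132.  -125.4 -119.1]
488 83 [-145.1 -141.7 -131.4 -122.7 -119.7]
496 70 [-145.5 -143.1 -133.6 -122.9 -120.3]
504 71 [-146.  -143.7 -141.3 -125.4 -122.1]
512 72 [-146.3 -143.9 -135.7 -126.5 -123.8]
520 69 [-145.7 -143.5 -131.4 -128.2 -125.5]
528 77 [-146.2 -144.  -140.9 -130.7 -128. ]
536 124 [-146.5 -142.2 -137.9 -134.2 -130. ]
544 8 [-136.9 -135.1 -133.2 -131.6 -130.5]
```

View pics/w1.png

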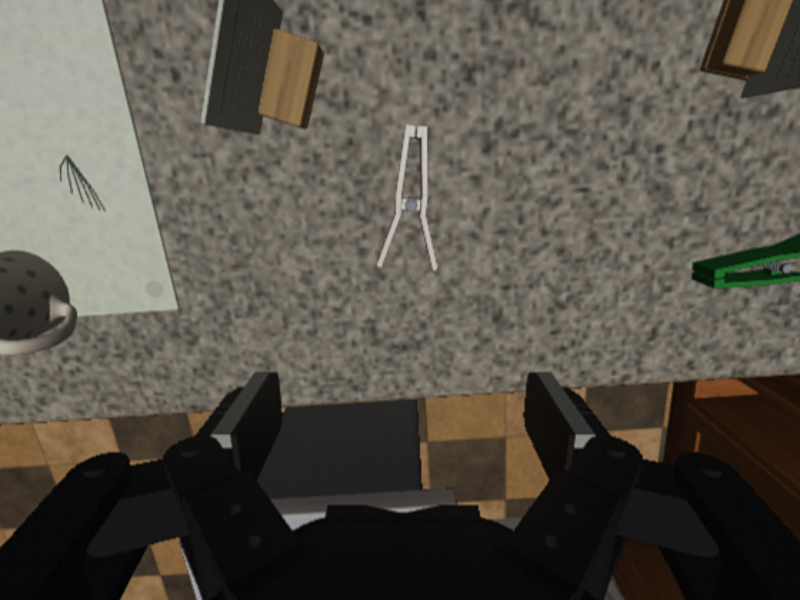

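The wrist view shows the clip with its jaw tips at about (417,128), pin at (411,204) and lever ends at (380,266) and (435,268). In world terms the pin is at about (482,-131), the yaw is about -7.9° and the grip point is at (440.4,-125.5). The 112 × 46 × 30 size checks out.

```bash
python3 -m handwheel '{"rows":[{"dx":0.08,"dy":0.125,"dz":0,"roll":0,"gripper":85},{"dx":0,"dy":0,"dz":0.9,"roll":0.63,"gripper":85},{"dx":0,"dy":0,"dz":0.9,"roll":0,"gripper":85},{"dx":0,"dy":0,"dz":0.9,"roll":0,"gripper":85},{"dx":0,"dy":0,"dz":0.9,"roll":0,"gripper":85},{"dx":0,"dy":0,"dz":0.8,"roll":0,"gripper":80},{"dx":0,"dy":0,"dz":0.5,"roll":0,"gripper":75},{"dx":0,"dy":0,"dz":0.26,"roll":0,"gripper":70},{"dx":0,"dy":0,"dz":0,"roll":0,"gripper":65},{"dx":0,"dy":0,"dz":0,"roll":0,"gripper":60},{"dx":0,"dy":0,"dz":0,"roll":0,"gripper":55}]}' 40
python3 - <<'E'
from h import *
p,d,W,K,T=grab('wrist'); cv2.imwrite('pics/w2.png',p[:,:,::-1])
E
```

```text
time: 3.07
tool_pos: [441.6, -125.6, 4.4]
tcp_rot: [-3.134, 0.213, -0.003]
contact_force: [0.4, 0.5, 0.6]
gripper_width: 55.4
gripper_force: 0.0
```

View pics/w2.png

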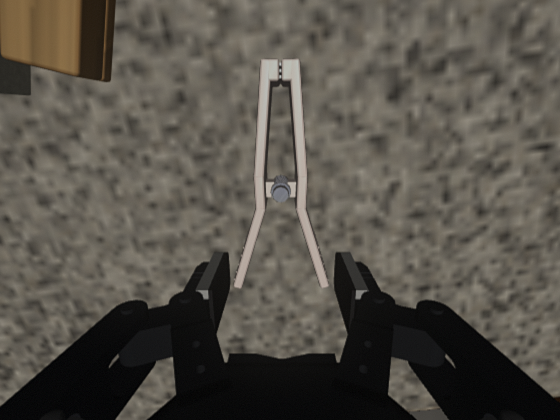

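The fingers stand evenly either side of the levers, whose ends are at (239,287) and (323,287). The clip is straight in the tool frame, so I'll squeeze it.

```bash
python3 -m handwheel '{"rows":[{"dx":0,"dy":0,"dz":0,"roll":0,"gripper":48},{"dx":0,"dy":0,"dz":0,"roll":0,"gripper":42},{"dx":0,"dy":0,"dz":0,"roll":0,"gripper":36},{"dx":0,"dy":0,"dz":0,"roll":0,"gripper":30},{"dx":0,"dy":0,"dz":0,"roll":0,"gripper":24},{"dx":0,"dy":0,"dz":0,"roll":0,"gripper":16},{"dx":0,"dy":0,"dz":0,"roll":0,"gripper":8},{"dx":0,"dy":0,"dz":0,"roll":0,"gripper":8},{"dx":0,"dy":0,"dz":0,"roll":0,"gripper":8},{"dx":0,"dy":0,"dz":-0.3,"roll":0,"gripper":8},{"dx":0,"dy":0,"dz":-0.6,"roll":0,"gripper":8},{"dx":0,"dy":0,"dz":-0.6,"roll":0,"gripper":8}]}' 40
python3 - <<'E'
from h import *
p,d,W,K,T=grab('wrist'); cv2.imwrite('pics/w3.png',p[:,:,::-1])
E
```

```text
time: 4.12
tool_pos: [439.9, -125.7, 64.4]
tcp_rot: [3.134, -0.214, -0.002]
contact_force: [-0.1, 0.4, 0.1]
gripper_width: 15.0
gripper_force: 39.3
```

View pics/w3.png

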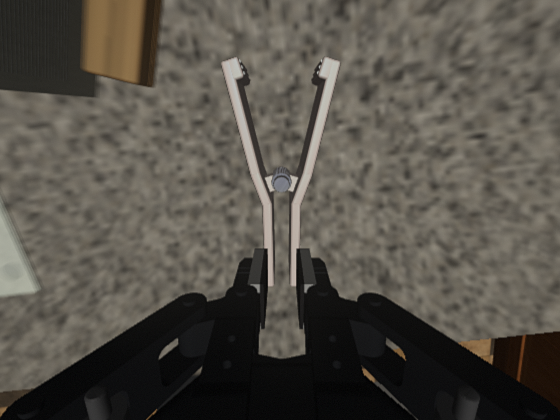

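The clip is held and wide open: jaw tips at (232,62) and (330,62), pin at (282,180), levers parallel. Next I'll measure it in the tool frame, and check levelness.

```bash
cat > c.py <<'E'
from h import *
p,d,W,K,T=grab('wrist'); s=readout.get_state(); Rt=R(s['tcp_rot']); L=(W-s['tool_pos'])@Rt
print(s['tool_pos'],np.degrees(np.arctan2(Rt[1,0],Rt[0,0])),s['gripper_width'],s['gripper_force'],s['contact_force'])
m=(L[...,2]>-50)&(L[...,2]<15)&(L[...,0]>12)&(L[...,0]<115)&(abs(L[...,1])<35)
P=L[m]
for lo in range(15,115,8):
    q=P[(P[:,0]>=lo)&(P[:,0]<lo+8)]
    if len(q): print(lo+4,len(q),'y',np.percentile(q[:,1],[1,99]).round(1),'inner',q[q[:,1]<0,1].max().round(1) if (q[:,1]<0).any() else '',q[q[:,1]>0,1].min().round(1)if (q[:,1]>0).any() else '','z',np.percentile(q[:,2],[5,50,95]).round(1),'L/R',[np.percentile(q[k,2],10).round(1) for k in(q[:,1]<-5,q[:,1]>5) if k.any()])
print('xmax',np.percentile(P[:,0],99))
E
python3 c.py
```

```text
[ 443.75580492 -125.65949713   67.70173028] -7.74254102400565 14.637890651855727 39.241944551467896 [-0.29638345  0.19127845  0.12473314]
19 324 y [-8.7  9.8] inner -3.8 5.1 z [-25.8 -24.5  -7.3] L/R [np.float64(-25.7), np.float64(-25.5)]
27 348 y [-8.6 10.2] inner -4.0 5.2 z [-25.7 -24.5  -1.4] L/R [np.float64(-25.6), np.float64(-25.3)]
35 417 y [-9.9 10.9] inner -4.0 5.2 z [-25.4 -24.3  -8.3] L/R [np.float64(-25.3), np.float64(-25.3)]
43 844 y [-12.5  13.3] inner -0.4 0.1 z [-25.5 -23.9 -11.1] L/R [np.float64(-25.2), np.float64(-25.1)]
51 730 y [-14.9  15.8] inner -0.0 0.0 z [-25.3 -23.4  -1.7] L/R [np.float64(-25.0), np.float64(-25.0)]
59 543 y [-16.9  17.7] inner -10.8 11.6 z [-25.3 -23.9  -1.2] L/R [np.float64(-25.0), np.float64(-25.1)]
67 557 y [-18.8  19.6] inner -12.7 13.4 z [-25.2 -23.7  -1. ] L/R [np.float64(-25.0), np.float64(-24.8)]
75 603 y [-20.7  21.2] inner -14.6 15.1 z [-25.2 -23.7  -1.3] L/R [np.float64(-24.9), np.float64(-24.9)]
83 628 y [-22.5  23. ] inner -16.3 16.9 z [-25.1 -23.6  -1.2] L/R [np.float64(-24.9), np.float64(-24.7)]
91 863 y [-24.3  24.7] inner -15.7 16.2 z [-25.  -23.4  -0.6] L/R [np.float64(-24.8), np.float64(-24.7)]
99 612 y [-25.3  25.7] inner -16.0 16.3 z [-25.  -23.7  -7.1] L/R [np.float64(-24.8), np.float64(-24.7)]
xmax 99.62369091042964
```

```bash
python3 -m handwheel '{"rows":[{"dx":-0.02,"dy":0.35,"dz":-0.2,"roll":0,"gripper":8},{"dx":-0.02,"dy":0.65,"dz":-0.2,"roll":0,"gripper":8},{"dx":-0.02,"dy":0.65,"dz":-0.2,"roll":0,"gripper":8},{"dx":-0.02,"dy":0.75,"dz":-0.2,"roll":0,"gripper":8},{"dx":-0.02,"dy":0.75,"dz":-0.2,"roll":0,"gripper":8},{"dx":-0.02,"dy":0.75,"dz":-0.2,"roll":0,"gripper":8},{"dx":-0.02,"dy":0.75,"dz":-0.15,"roll":0,"gripper":8},{"dx":-0.02,"dy":0.75,"dz":-0.1,"roll":0,"gripper":8},{"dx":-0.02,"dy":0.52,"dz":0,"roll":0.54,"gripper":8},{"dx":0,"dy":0,"dz":0,"roll":0.54,"gripper":8},{"dx":0,"dy":0,"dz":0,"roll":0,"gripper":8},{"dx":0,"dy":0,"dz":0,"roll":0,"gripper":8}]}' 40
cat > e.py <<'E'
from h import *
s=readout.get_state();p,d,W,K,T=grab('wrist');Rt=R(s['tcp_rot']);L=(W-s['tool_pos'])@Rt
import sys;cv2.imwrite('pics/'+sys.argv[1],p[:,:,::-1])
print(s['tool_pos'],np.degrees(np.arctan2(Rt[1,0],Rt[0,0])),s['gripper_width'],s['contact_force'])
m=(W[...,2]>60)&(W[...,2]<180)&(abs(W[...,0]-586)<70)&(abs(W[...,1]+406)<35)
Q=W[m];l=L[m];tz=s['tool_pos'][2]
if len(sys.argv)>2: k=l[:,0]>float(sys.argv[2]);Q=Q[k];l=l[k]
print(len(Q),'zmax',np.percentile(Q[:,2],99),'fit',cv2.fitLine(Q[:,:2].astype(np.float32),cv2.DIST_HUBER,0,.01,.01).ravel().round(3))
for z in range(60,180,12):
    q=l[(Q[:,2]>=z)&(Q[:,2]<z+12)]
    if len(q)>5:
        x0=np.percentile(q[:,0],2);e=q[q[:,0]<x0+6];print(z,len(q),'xmin,xmax',x0.round(1),q[:,0].max().round(1),'y near',np.percentile(e[:,1],[2,50,98]).round(1),'all',np.percentile(q[:,1],[2,50,98]).round(1))
E
python3 e.py w4.png; python3 c.py
```

```text
time: 5.22
tool_pos: [400.7, -359.1, 121.2]
tcp_rot: [-3.117, 0.389, 0.001]
contact_force: [-0.3, -0.4, -1.2]
gripper_width: 14.9
gripper_force: 39.3
[ 400.72395488 -359.13970821  121.22771244] -14.242144066500627 14.942221037923769 [-0.27206296 -0.41970523 -1.17374651]
10 zmax 63.363759349096874 fit [ 2.64000e-01  9.64000e-01  5.42956e+02 -3.95246e+02]
60 10 xmin,xmax 146.3 147.2 y near [-0.9  0.   1. ] all [-0.9  0.   1. ]
[ 401.15643109 -358.6598258   121.45140147] -14.176412601796423 15.024419553448517 39.27174210548401 [0.59993241 0.80087661 0.13101752]
19 329 y [-8.8  9.8] inner -3.8 5.1 z [-23.9 -22.8  -4.8] L/R [np.float64(-23.7), np.float64(-23.6)]
27 345 y [-8.6 10.2] inner -4.0 5.2 z [-23.8 -22.7   0.1] L/R [np.float64(-23.6), np.float64(-23.6)]
35 421 y [-9.9 11.1] inner -4.0 5.2 z [-23.6 -22.5  -7. ] L/R [np.float64(-23.6), np.float64(-23.3)]
43 855 y [-12.5  13.7] inner -0.4 0.1 z [-23.6 -22.1  -7.8] L/R [np.float64(-23.3), np.float64(-23.5)]
51 712 y [-14.9  15.9] inner -0.4 0.0 z [-23.4 -21.4   0.4] L/R [np.float64(-23.2), np.float64(-23.2)]
59 534 y [-16.9  17.9] inner -10.8 11.8 z [-23.3 -21.9   0.3] L/R [np.float64(-23.2), np.float64(-23.0)]
67 571 y [-18.8  19.5] inner -12.5 13.5 z [-23.3 -21.9   0.6] L/R [np.float64(-23.2), np.float64(-23.0)]
75 589 y [-20.6  21.3] inner -14.3 15.2 z [-23.4 -21.8   1. ] L/R [np.float64(-23.1), np.float64(-23.0)]
83 620 y [-22.3  23.2] inner -16.3 17.1 z [-23.2 -21.7   1.2] L/R [np.float64(-22.9), np.float64(-22.7)]
91 871 y [-24.1  24.8] inner -15.6 16.3 z [-23.1 -21.6   0.7] L/R [np.float64(-22.7), np.float64(-22.8)]
99 589 y [-25.1  25.8] inner -16.3 16.4 z [-23.2 -21.7  -5.4] L/R [np.float64(-22.8), np.float64(-22.9)]
xmax 99.51758718471558
```

View pics/w4.png

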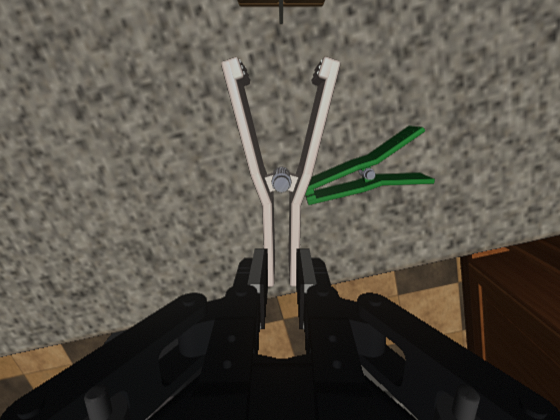

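The clip is held and level. The card edge shows at (281,10), at tool (146, 0), so it is centred between the jaws. I'll advance part-way and check again.

```bash
python3 -m handwheel '{"rows":[{"dx":0.25,"dy":0,"dz":0,"roll":0,"gripper":8},{"dx":0.35,"dy":0,"dz":0,"roll":0,"gripper":8},{"dx":0.3,"dy":0,"dz":0,"roll":0,"gripper":8},{"dx":0.2,"dy":0,"dz":0,"roll":0,"gripper":8},{"dx":0,"dy":0,"dz":0,"roll":0,"gripper":8},{"dx":0,"dy":0,"dz":0,"roll":0,"gripper":8}]}' 40
python3 e.py w5.png 101
```

```text
time: 5.82
tool_pos: [444.3, -369.7, 121.2]
tcp_rot: [-3.117, 0.389, 0.001]
contact_force: [-0.1, -0.5, -0.1]
gripper_width: 15.2
gripper_force: 39.3
[ 444.27546144 -369.65401328  121.23786337] -14.21549421118819 15.194794049028113 [-0.09033589 -0.48399257 -0.12480217]
552 zmax 170.81932833899756 fit [ 9.74000e-01 -2.25000e-01  5.46381e+02 -3.96115e+02]
60 8 xmin,xmax 101.9 102.3 y near [-0.3  0.7  1.7] all [-0.3  0.7  1.7]
72 10 xmin,xmax 101.9 102.2 y near [-0.3  0.7  1.6] all [-0.3  0.7  1.6]
84 12 xmin,xmax 101.8 103.0 y near [-0.7  0.6  2.2] all [-0.7  0.6  2.2]
96 20 xmin,xmax 101.9 102.8 y near [-0.8  0.6  2.1] all [-0.8  0.6  2.1]
108 18 xmin,xmax 101.9 102.7 y near [-0.7  0.6  2. ] all [-0.7  0.6  2. ]
120 25 xmin,xmax 101.8 102.4 y near [-0.6  0.8  1.9] all [-0.6  0.8  1.9]
132 32 xmin,xmax 101.5 103.0 y near [-0.7  0.4  8.7] all [-0.7  0.4  8.7]
144 45 xmin,xmax 101.7 102.9 y near [-0.9  0.8  2. ] all [-0.9  0.8  2. ]
156 67 xmin,xmax 101.7 114.2 y near [-0.8  0.6  1.9] all [-0.8  0.7  1.9]
168 315 xmin,xmax 102.0 113.9 y near [-0.6  0.6  1.8] all [-0.6  0.4  1.8]
```

View pics/w5.png

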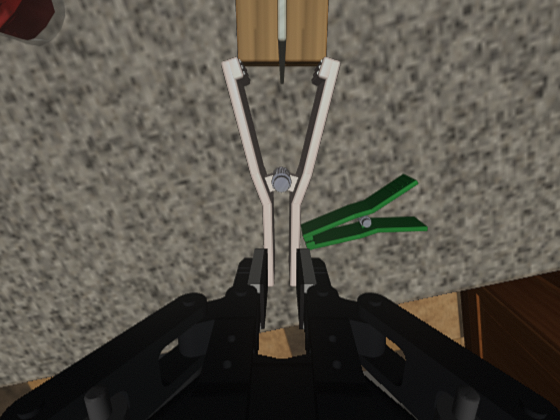

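The card edge is centred between the open jaws, at tool (102, 0.6), level with the tips. I'll go in 16 mm more.

```bash
python3 -m handwheel '{"rows":[{"dx":0.1,"dy":0,"dz":0,"roll":0,"gripper":8},{"dx":0.1,"dy":0,"dz":0,"roll":0,"gripper":8},{"dx":0.1,"dy":0,"dz":0,"roll":0,"gripper":8},{"dx":0.1,"dy":0,"dz":0,"roll":0,"gripper":8},{"dx":0,"dy":0,"dz":0,"roll":0,"gripper":8},{"dx":0,"dy":0,"dz":0,"roll":0,"gripper":8},{"dx":0,"dy":0,"dz":0,"roll":0,"gripper":8},{"dx":0,"dy":0,"dz":0,"roll":0,"gripper":8}]}' 40
python3 e.py w6.png 70
```

```text
time: 6.53
tool_pos: [459.3, -374.0, 121.6]
tcp_rot: [-3.117, 0.391, 0.0]
contact_force: [0.2, -0.5, 0.1]
gripper_width: 15.1
gripper_force: 39.3
[ 459.26124503 -374.03144137  121.55227165] -14.282997107406585 15.066384519725963 [ 0.15317375 -0.49903704  0.05361423]
3609 zmax 170.55110738913936 fit [ 2.48000e-01  9.69000e-01  5.47561e+02 -3.96498e+02]
108 113 xmin,xmax 71.4 99.5 y near [-16.2   0.1  16.3] all [-19.3   1.4  19.5]
120 324 xmin,xmax 70.7 99.7 y near [-16.   14.9  16.3] all [-19.3   0.1  19.4]
132 1646 xmin,xmax 71.0 101.1 y near [-20.3  15.   20.5] all [-24.4  16.1  24.7]
144 781 xmin,xmax 70.6 119.3 y near [-19.7 -15.2  20.4] all [-23.8 -16.   23.7]
156 43 xmin,xmax 86.3 114.6 y near [-1.5 -0.   1.2] all [-1.7 -0.8  1.1]
168 687 xmin,xmax 86.9 114.0 y near [-1.4  0.   1.1] all [-1.4  0.   1.1]
```

View pics/w6.png

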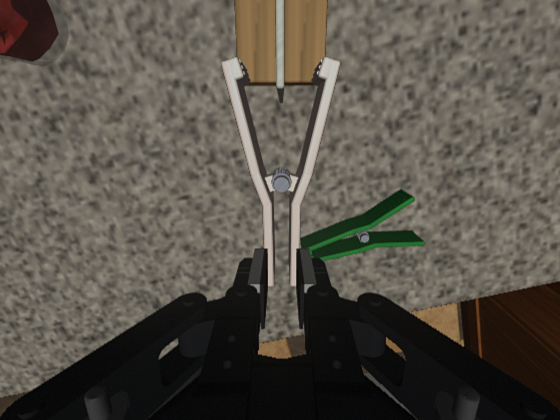

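The edge is at tool (86, 0), about 14 mm inside the tips and 16 mm clear of each jaw. The card hasn't moved and there is no contact force, so I'm handing in.

```bash
python3 -c "from rig import bot;print(bot.finish_job())"
```

```text
the job is handed in; nothing more can be done
None
```

The job is handed in: the clip is held level and wide open around the tall card's near edge at about 130 mm height, with the edge about 14 mm inside the jaw tips and touched by neither jaw; no verdict was shown.

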